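# Move the work rest one hole nearer the vice and hold its lock pin home

### The job

The sliding work rest on the bench has to stand one hole nearer to the bench vice: pull its lock plunger up out of the hole, slide the section along the tube to the next hole on the vice's side, and push the plunger fully home there. The plunger has lost its spring, so finish while holding it: the gripper stays on the knob and keeps pressing it down firmly (about a kilogram's push). Leave the file tin, the hammer and the vee block where they are.

Things in the scene. Friction and masses are not known exactly. Their poses are not given: they have to be found in the camera images.
- tube: Square steel tube, 40 x 40 mm, 400 mm long, fixed level on two feet on the bench. Origin at bench level under the middle of its length; y runs along the tube, z up. Its top is 60 mm above the bench, with five lock holes 13 mm wide, 60 mm apart, at y = -120, -60, 0, 60 and 120 mm.
- section (a joint): Grey sleeve (52 mm wide, 90 long, top 66 mm above bench) sliding on the tube; its outrigger carries a steel V rest 115 mm out on the tube's +x side, top about 116 mm above bench. Value in m: 0 at the start (pin in the middle hole), grows along the tube's +y; next holes at +0.06 and -0.06. 3 N friction, no spring, 1 kg. Locked while the pin is in a hole (play 1.5 mm).
- plunger (a joint): Lock plunger on the sleeve: black knob over a round-ended 10 mm pin. Value in m: 0 fully home (knob's underside on the brass bush), grows as pulled straight up, stop at 0.024. The pin leaves the hole at 0.014: pull to about 0.018. No spring, 4 N friction, stays where left. Between holes the pin's end rests on the tube at 0.014; pushed down up to 4 mm off a hole it still drops in.
- knob (a point): Point to take the knob from above: on the axis of the upright black ribbed round knob (26 mm diameter, 46 mm tall), 26 mm above its underside. With the plunger home the underside is 82, this point 108 and the knob's top 128 mm above the bench. Moves with section and plunger; axes parallel to the tube's.
- bush (a point): Brass bush, 28 mm diameter, 16 mm tall, standing on the sleeve (66 to 82 mm above the bench), through which the plunger runs and on which the knob's underside seats. This point is the centre of its top; moves with the section.
- vice: Grey cast bench vice bolted to the bench near one or the other end of the tube, about 180 mm long in x, 125 mm wide, 152 mm tall; fixed. Origin under its base. It shows which way to slide: towards the tube end on the side where it stands (the sign of its y in the tube's frame).
- file_tin: Bystander: open metal tin, 80 mm diameter, 100 mm tall, with four wood-handled files to 175 mm, near the other end of the tube. Origin under its base.
- hammer: Bystander: hammer lying on the bench beyond the tube, about 260 mm long; origin under its middle.
- vee_block: Bystander: steel block 60 x 80 x 50 mm with a groove on top, on the bench beyond the tube; origin under its middle.
There are look-alikes about, which are no part of the job. Several things look just like the vice: the one meant starts farthest to the robot's right.

How it is judged (in metres and radians):
On the way, in this order (a step that is already met when the one before it is completed fails the run):
1. the plunger is pulled until its pin is clear of the first hole (value of joint plunger above 0.0135 m and value of joint section between -0.006 and 0.006 m), for 0.05 s.
2. the section stands at the next hole on the vice's side with the pin fully home in it (((y of vice in the frame of tube above 0 m and value of joint section between 0.056 and 0.064 m) or (y of vice in the frame of tube below 0 m and value of joint section between -0.064 and -0.056 m)) and value of joint plunger below 0.0025 m), for 0.2 s.
At the end, for the whole second after the job is handed in: The section is within 4 mm of the next hole on the vice's side (joint section at +0.06 or -0.06), the plunger is home to within 2.5 mm, the fingers touch the plunger with more than 3 N and its knob is pressed on the bush with more than 4 N, all at rest, through the last second (all of step 2 and contact force between plunger and bush_seat above 4 N and contact force between the fingers and plunger above 3 N and velocity of joint section between -0.01 and 0.01 m/s); the arm keeps its last pose, push and grip.
It fails at once if the file tin is shifted by more than 30 mm (distance of file_tin from where it was at the start of the episode above 0.03 m).
It fails at once if the hammer is shifted by more than 30 mm (distance of hammer from where it was at the start of the episode above 0.03 m).
It fails at once if the vee block is shifted by more than 30 mm (distance of vee_block from where it was at the start of the episode above 0.03 m).
It also fails if it takes over 38 s, if anything falls off the work surface, if the arm or the gripper's body presses on something with over 40 N, if the wrist force passes 120 N, or if a joint passes its speed limit or range.

### The arm

A 7-joint arm with a two-finger parallel gripper is mounted at the origin on the work surface. World frame = base frame: x ahead of the robot, y to its left, z up, the work surface at z = 0. Lengths are in mm, angles in rad, forces in N, time in s.
With the tool pointing down it reaches from about 425 to 925 mm from the base axis. Payload 6.8 kg.
Tool frame: the origin (TCP) lies between the finger pads; the fingertips stand 11 mm ahead of it and the grasp point (between the pads) lies 8 mm behind it (env.tips_ahead is the distance from the TCP to the fingertips, in mm); z points along the fingers, y is the line along which they close (so a half turn about z gives the same grasp; the last joint's range is limited). The gripper opens to 85 mm and grips with 20 to 120 N. Pads are 22 mm wide; open, the fingers measure 114 mm over their backs; the gripper's body (76 mm by 85 mm) begins 54 mm behind the grasp point. The pads swing forward as they close: fully open they stand 13 mm farther back than shut.
Start: joints at [-1.307, 0.477, 0.022, 1.555, -0.011, 1.109, -0.083], TCP at [245.22, 628.899, 242.308] pointing down, gripper open.
Joint ranges: [-2.96, 2.96], [-0.34, 2.1], [-1.41, 1.46], [0.24, 2.44], [-1.37, 4.51], [0.17, 1.92], [-2.96, 2.96]. Speed limits (rad/s): [2.39, 2.39, 3.14, 3.14, 3.14, 3.14, 3.14].

### API

Orientations are given as [roll, pitch, yaw] about the fixed x, y, z axes, in that order (R = Rz(yaw) Ry(pitch) Rx(roll)).
In Python, from plant import env gives the robot as it stands. The module is installed in compiled form; this text tells all that it offers.
- The arm moves only by the tool arm_command, never from a script. Its argument "commands" is a list of rows, each an object of numbers: "tx", "ty", "tz": the shift along the tool's x, y, z in m; "ax", "ay", "az": the turn, a rotation vector about the tool's x, y, z in degrees; "claw": the closure, from 0 (fully open) to 1 (shut). A call has 1 to 20 rows; each row shifts and turns the commanded pose from where the row before left it, along the tool's axes as they then stand; what a row does not reach is not made up. A row lasts 1/10 s, in which the tool goes at most 50 mm and 8.59 degrees, less where a joint would pass 70% of its speed; a pose out of reach is approached as far as the arm can. A call is refused whole if a number of a shift passes 0.05 or a number of a turn 8.59, either way. A call with a gripper value outside its range is refused whole. The fingers move at their own pace and stop on an object; "grip_force" is the grip in N (left out, the last holds). Time passes only in rows, so rows that do not move let the fingers close. It gives the time, the measured TCP pose, the force, the opening and the grip force at its end, in the units of the state.
- env.sense(): the state, without advancing time (a new reading comes with each control period).
- env.camera(name): name is "scene" or "top" or "wrist"; returns the picture (400x640x3 uint8, red, green, blue); there is no depth.
- env.get_calibration(name): a dict with "fx", "fy", "cx", "cy" (pixels), "xyz" and "attitude" of the camera in the world. Camera axes: x right, y down, z forward; pixel columns grow to the right and rows downward; lengths in mm; the calibration is good to about 2 mm. A picture is of the moment at which its call begins: read the wrist's pose just before it. get_calibration takes no time and is no camera call; for the wrist camera it gives the pose at the moment of the call.
- env.finish_job(): hands the job in; it is judged then, once.
The state is a dict: "time_s": time; "joint_pos": joint angles; "qvel": joint speeds; "tau": joint torques, N m; "position": TCP position; "eef_rot": TCP orientation; "wrist_force": force on the tool from outside, world axes, zero at the start; "ft_torque": the same for the moment, N m; "width": finger opening in mm; "finger_force": force on a finger pad.
Only numpy, scipy, OpenCV 4.12 (cv2) and the standard library are available. Lean on these libraries where they do the work, as an engineer would, in place of code of your own. Each camera call takes 0.05 s, during which the arm holds its last target. There are 200 camera calls.

## Working session

There is one attempt and no reset: what is moved stays moved. The work goes in short steps, Python scripts to look and compute and a tool call to move; the robot and the scene stay as the last step left them, time stands still between calls to the robot, and variables do not carry over. Pictures are saved under pics/ and viewed, at most 10 in all, crops included, and the job is handed in when it is done.

Besides the shell and the picture viewer there is one more tool, called after ">>>" as a command line: name --argument value ..., lists and objects as JSON in quotes. arm_command: Moves the arm, as the interface text tells. Its arguments: {"type":"object","properties":{"commands":{"type":"array"},"grip_force":{"type":"number"}},"required":["commands"]}

```bash
mkdir -p pics; python3 - <<'E'
from plant import env
import cv2,numpy as np
for n in ("scene","top"):
    cv2.imwrite(f"pics/{n}0.png",env.camera(n)[:,:,::-1]); print(n,env.get_calibration(n))
s=env.sense();print(s["time_s"],s["position"],s["eef_rot"],s["wrist_force"],s["width"],env.tips_ahead)
E
```

```text
scene {'fx': 508.85107231546874, 'fy': 508.85107231546874, 'cx': 323.07571234382584, 'cy': 205.29676116841677, 'xyz': array([1753.60991646,  809.67686378, 1004.00565078]), 'attitude': array([-2.15659745,  0.00884827,  2.13127813])}
top {'fx': 507.2639683060213, 'fy': 507.2639683060213, 'cx': 314.705856887731, 'cy': 183.63646381532567, 'xyz': array([ 378.70986748,   83.45458281, 2120.23915886]), 'attitude': array([-3.0212866 ,  0.01216333, -1.5731719 ])}
0.1 [245.03104763 628.39750018 241.42238793] [-3.13995339e+00  8.38232010e-05  2.76977818e+00] [-0.91943034  0.16470258  0.13561256] 85.17985714174078 11.0
```

View pics/top0.png

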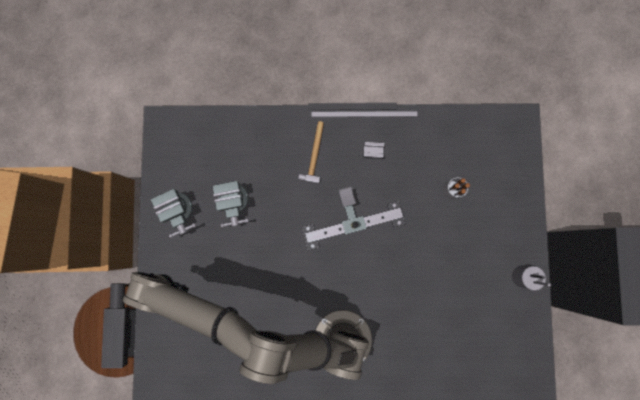

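View pics/scene0.png

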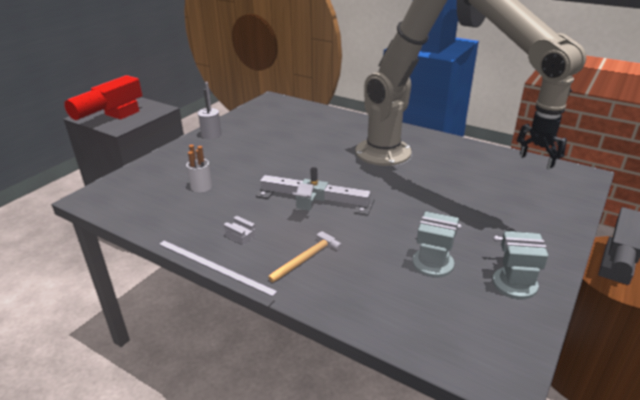

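The top view shows the tube from about (305,238) to (403,213), with the knob at about (355,225). The outrigger points away from the robot. Both vices are to the left (+y), and the right-hand one at (230,200) is the one meant. The tin is to the right, so the section has to slide towards world +y, the image left. The scene view shows the knob at about (314,175).

```bash
cat > h.py <<'E'
from plant import env
import cv2,numpy as np
from scipy.spatial.transform import Rotation as R
def ray(c,uv):
    d=R.from_euler('xyz',c["attitude"]).apply([(uv[0]-c["cx"])/c["fx"],(uv[1]-c["cy"])/c["fy"],1.]); return np.array(c["xyz"]),d
def plane(c,uv,z):
    o,d=ray(c,uv); return o+d*(z-o[2])/d[2]
def proj(c,p):
    q=R.from_euler('xyz',c["attitude"]).inv().apply(np.array(p)-c["xyz"]); return [c["fx"]*q[0]/q[2]+c["cx"],c["fy"]*q[1]/q[2]+c["cy"]]
E
python3 - <<'E'
from h import *
c=env.get_calibration("top"); im=cv2.imread("pics/top0.png"); g=cv2.cvtColor(im,cv2.COLOR_BGR2GRAY)
m=(g>150).astype(np.uint8); m[:, :290]=0;m[:,420:]=0;m[:200]=0;m[255:]=0
P=np.array([plane(c,(u,v),60)[:2] for v,u in zip(*np.nonzero(m))],np.float32)
r=cv2.minAreaRect(P);print("tube",r)
vx=cv2.fitLine(P,cv2.DIST_HUBER,0,.01,.01).ravel();print(vx, "tube yaw", np.arctan2(-vx[0],vx[1]))
print("knob top",plane(c,(355,225),128),"vices",plane(c,(230,200),100),plane(c,(172,207),100))
s=env.get_calibration("scene");im2=cv2.imread("pics/scene0.png");print("scene knob",plane(s,(314,168),128))
out=np.hstack([cv2.resize(im[180:260,290:420],(650,400),interpolation=cv2.INTER_CUBIC)]);cv2.imwrite("pics/crop.png",out)
E
```

```text
tube ((458.9494323730469, -49.41462707519531), (80.0575942993164, 396.1591796875), 14.60977840423584)
[ 2.5646240e-01 -9.6655422e-01  4.5907593e+02 -4.6811981e+01] tube yaw -2.8822322
knob top [455.94782223 -50.21539607 128.        ] vices [558.31219788 446.83175285 100.        ] [530.99464702 679.02240262 100.        ]
scene knob [455.84322453 -51.50393659 128.        ]
```

>>> arm_command --commands '[{"az": -7.2},{"az": -7.2},{"az": -7.2},{"az": -7.2},{"az": -7.3},{"tx": -0.0119,"ty": -0.0456},{"tx": -0.0119,"ty": -0.0456},{"tx": -0.0119,"ty": -0.0456},{"tx": -0.0119,"ty": -0.0456},{"tx": -0.0119,"ty": -0.0456},{"tx": -0.0119,"ty": -0.0456},{"tx": -0.0119,"ty": -0.0456},{"tx": -0.0119,"ty": -0.0456},{}]'

```text
invalid input
```

>>> arm_command --commands '[{"tx": 0.0081,"ty": -0.0433},{"tx": 0.0081,"ty": -0.0433},{"tx": 0.0081,"ty": -0.0433},{"tx": 0.0081,"ty": -0.0433},{"tx": 0.0081,"ty": -0.0433},{"tx": 0.0081,"ty": -0.0433},{"tx": 0.0081,"ty": -0.0433},{"tx": 0.0081,"ty": -0.0433},{},{}]'

```text
invalid input
```

```bash
python3 - <<'E'
from h import *
s=env.sense();c=env.get_calibration("wrist");im=env.camera("wrist")[:,:,::-1];cv2.imwrite("pics/w1.png",im)
print(s["time_s"],s["position"],s["eef_rot"],s["joint_pos"],s["wrist_force"]);print(c)
import pickle;pickle.dump(c,open("w1.pkl","wb"));print(proj(c,[456,-51,128]))
E
```

```text
0.1 [245.03104763 628.39750018 241.42238793] [-3.13995339e+00  8.38232010e-05  2.76977818e+00] [-1.30710816  0.47771057  0.0223551   1.55636528 -0.011546    1.10928576
 -0.0831147 ] [-0.91943034  0.16470258  0.13561256]
{'fx': 342.7813509282349, 'fy': 342.7813509282349, 'cx': 318.25049429933665, 'cy': 209.04940708295095, 'xyz': array([176.64586071, 655.07555794, 372.50016654]), 'attitude': array([2.85056729e+00, 1.60072248e-03, 1.19837592e+00])}
[np.float64(-178.44893719861665), np.float64(588.9438263637621)]
```

View pics/w1.png

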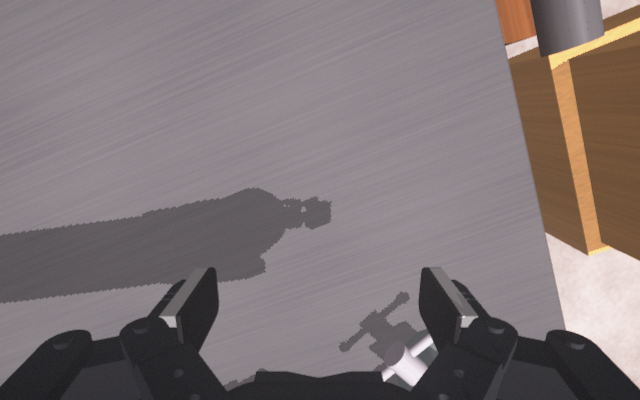

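The call was refused and the arm hasn't moved; this picture is only the start view. Each row may need every key, so I'll retry with all of them.

>>> arm_command --commands '[{"tx": 0,"ty": 0,"tz": 0,"ax": 0,"ay": 0,"az": -7.2,"claw": 0},{"tx": 0,"ty": 0,"tz": 0,"ax": 0,"ay": 0,"az": -7.2,"claw": 0},{"tx": 0,"ty": 0,"tz": 0,"ax": 0,"ay": 0,"az": -7.2,"claw": 0},{"tx": 0,"ty": 0,"tz": 0,"ax": 0,"ay": 0,"az": -7.2,"claw": 0},{"tx": 0,"ty": 0,"tz": 0,"ax": 0,"ay": 0,"az": -7.3,"claw": 0}]'

```text
time_s: 0.65
position: [245.2, 628.6, 241.9]
eef_rot: [-3.141, -0.0, -2.878]
wrist_force: [0.1, -0.8, -0.2]
width: 85.7
finger_force: 0.0
```

>>> arm_command --commands '[{"tx": -0.0119,"ty": -0.0456,"tz": 0,"ax": 0,"ay": 0,"az": 0,"claw": 0},{"tx": -0.0119,"ty": -0.0456,"tz": 0,"ax": 0,"ay": 0,"az": 0,"claw": 0},{"tx": -0.0119,"ty": -0.0456,"tz": 0,"ax": 0,"ay": 0,"az": 0,"claw": 0},{"tx": -0.0119,"ty": -0.0456,"tz": 0,"ax": 0,"ay": 0,"az": 0,"claw": 0},{"tx": -0.0119,"ty": -0.0456,"tz": 0,"ax": 0,"ay": 0,"az": 0,"claw": 0},{"tx": -0.0119,"ty": -0.0456,"tz": 0,"ax": 0,"ay": 0,"az": 0,"claw": 0},{"tx": -0.0119,"ty": -0.0456,"tz": 0,"ax": 0,"ay": 0,"az": 0,"claw": 0},{"tx": -0.0119,"ty": -0.0456,"tz": 0,"ax": 0,"ay": 0,"az": 0,"claw": 0},{"tx": 0.0081,"ty": -0.0433,"tz": 0,"ax": 0,"ay": 0,"az": 0,"claw": 0},{"tx": 0.0081,"ty": -0.0433,"tz": 0,"ax": 0,"ay": 0,"az": 0,"claw": 0},{"tx": 0.0081,"ty": -0.0433,"tz": 0,"ax": 0,"ay": 0,"az": 0,"claw": 0},{"tx": 0.0081,"ty": -0.0433,"tz": 0,"ax": 0,"ay": 0,"az": 0,"claw": 0},{"tx": 0.0081,"ty": -0.0433,"tz": 0,"ax": 0,"ay": 0,"az": 0,"claw": 0},{"tx": 0.0081,"ty": -0.0433,"tz": 0,"ax": 0,"ay": 0,"az": 0,"claw": 0},{"tx": 0.0081,"ty": -0.0433,"tz": 0,"ax": 0,"ay": 0,"az": 0,"claw": 0},{"tx": 0.0081,"ty": -0.0433,"tz": 0,"ax": 0,"ay": 0,"az": 0,"claw": 0},{"tx": 0,"ty": 0,"tz": 0,"ax": 0,"ay": 0,"az": 0,"claw": 0},{"tx": 0,"ty": 0,"tz": 0,"ax": 0,"ay": 0,"az": 0,"claw": 0}]'

```text
time_s: 2.45
position: [456.0, -51.7, 242.2]
eef_rot: [3.141, -0.0, -2.886]
wrist_force: [0.1, 0.8, 0.2]
width: 85.1
finger_force: 0.0
```

```bash
python3 - <<'E'
from h import *
s=env.sense();c=env.get_calibration("wrist");im=env.camera("wrist")[:,:,::-1];cv2.imwrite("pics/w2.png",im)
print(s["time_s"],s["position"],s["eef_rot"],s["joint_pos"],s["wrist_force"]);print(c)
import pickle;pickle.dump(c,open("w2.pkl","wb"));print(proj(c,[456,-51,128]))
E
```

```text
2.45 [456.01260411 -51.68790692 242.19891534] [ 3.14132155e+00 -2.22885977e-04 -2.88606414e+00] [-0.27138035  0.11295738  0.27026781  2.06566615 -0.03680157  0.9676368
  1.84446235] [0.1066213  0.80360302 0.22076088]
{'fx': 342.7813509282349, 'fy': 342.7813509282349, 'cx': 318.25049429933665, 'cy': 209.04940708295095, 'xyz': array([384.98525965, -70.06066448, 373.2936588 ]), 'attitude': array([2.85105745e+00, 2.77110209e-04, 1.82573266e+00])}
[np.float64(319.0587596630133), np.float64(209.28612385077903)]
```

View pics/w2.png

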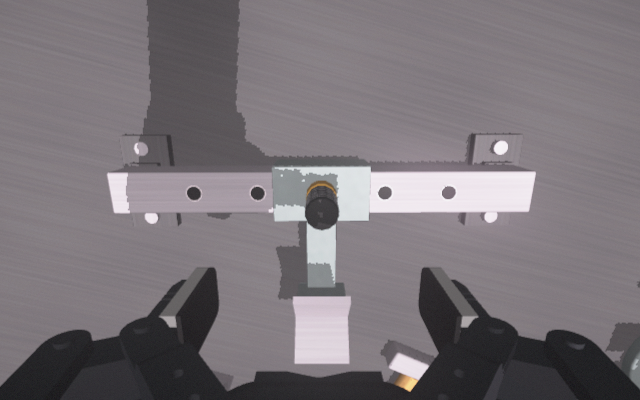

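The wrist view shows the knob top at about (321,212). The tube holes are at (194,193), (258,193), (385,193) and (448,192), and image right is towards the vice.

```bash
python3 - <<'E'
from h import *
import pickle
c=pickle.load(open("w2.pkl","rb"));im=cv2.imread("pics/w2.png");g=cv2.cvtColor(im,cv2.COLOR_BGR2GRAY)
m=(g<75).astype(np.uint8);m[:160]=0;m[250:]=0
n,l,st,ce=cv2.connectedComponentsWithStats(m)
H=[]
for i in range(1,n):
    x,y,w,h,a=st[i]
    if a>60 and 170<x<470: print(st[i],ce[i], plane(c,ce[i],60))
    if 100<a<260 and w<20 and h<20 : H.append(plane(c,ce[i],60)[:2])
H=np.array(H);print("mean",H.mean(0));d=H[np.argmax(H[:,1])]-H[np.argmin(H[:,1])];print(np.linalg.norm(d),"yaw",np.arctan2(-d[0],d[1]))
kc=[k for k in range(1,n) if st[k][0]<321<st[k][0]+st[k][2] and st[k][4]>300]
for k in kc:
    x,y,w,h,a=st[k]; print("knob box",x,y,w,h)
    r=13*c["fx"]/np.linalg.norm(np.array([456,-51,128])-c["xyz"]); uv=(x+w/2,y+h-r); print(r,uv,plane(c,uv,128))
E
```

```text
[187 187  13  13 120] [193.38333333 192.99166667] [ 490.03059732 -164.1833123    60.        ]
[251 187  13  12 118] [257.         192.84745763] [ 474.79435594 -106.28889554   60.        ]
[305 186  33  43 940] [321.22340426 209.70957447] [475.57364189 -43.61000771  60.        ]
mean [ 482.41247663 -135.23610392]
59.86573763979596 yaw 0.2573377455432599
knob box 305 186 33 43
17.401637841331166 (np.float64(321.5), np.float64(211.59836215866883)) [457.28723784 -48.77482015 128.        ]
```

>>> arm_command --commands '[{"tx": -0.0031,"ty": 0.0026,"tz": 0.035,"ax": 0,"ay": 0,"az": 0,"claw": 0},{"tx": 0,"ty": 0,"tz": 0.035,"ax": 0,"ay": 0,"az": 0,"claw": 0},{"tx": 0,"ty": 0,"tz": 0.035,"ax": 0,"ay": 0,"az": 0,"claw": 0},{"tx": 0,"ty": 0,"tz": 0.035,"ax": 0,"ay": 0,"az": 0,"claw": 0},{"tx": 0,"ty": 0,"tz": 0,"ax": 0,"ay": 0,"az": 0,"claw": 0},{"tx": 0,"ty": 0,"tz": 0,"ax": 0,"ay": 0,"az": 0,"claw": 0.4},{"tx": 0,"ty": 0,"tz": 0,"ax": 0,"ay": 0,"az": 0,"claw": 1},{"tx": 0,"ty": 0,"tz": 0,"ax": 0,"ay": 0,"az": 0,"claw": 1},{"tx": 0,"ty": 0,"tz": 0,"ax": 0,"ay": 0,"az": 0,"claw": 1},{"tx": 0,"ty": 0,"tz": 0,"ax": 0,"ay": 0,"az": 0,"claw": 1},{"tx": 0,"ty": 0,"tz": 0,"ax": 0,"ay": 0,"az": 0,"claw": 1},{"tx": 0,"ty": 0,"tz": 0,"ax": 0,"ay": 0,"az": 0,"claw": 1}]' --grip_force 60

```text
time_s: 3.7
position: [459.6, -47.6, 103.7]
eef_rot: [-3.141, 0.002, -2.884]
wrist_force: [-1.9, 0.4, 9.1]
width: 24.9
finger_force: 58.3
```

```bash
python3 - <<'E'
from h import *
cv2.imwrite("pics/w3.png",env.camera("wrist")[:,:,::-1]);s=env.sense();print(s)
E
```

```text
{'time_s': 3.75, 'joint_pos': array([-0.23171063,  0.33599433,  0.23691447,  2.18655758, -0.13262951,
        0.6295888 ,  1.92840908]), 'qvel': array([ 0.00032591, -0.00016315,  0.00022161,  0.00158446,  0.00079909,
       -0.00086491,  0.00017905]), 'tau': array([ 2.08224828e-02, -3.60104764e+01,  2.63423257e+00, -1.71824938e+01,
        2.56979132e-03, -5.71141317e-01, -1.36372150e-02]), 'position': array([459.55201391, -47.64810955, 103.70296536]), 'eef_rot': array([-3.14147617e+00,  2.40442180e-03, -2.88362224e+00]), 'wrist_force': array([-1.15605396, -1.29329464,  9.08141325]), 'ft_torque': array([0.04808275, 0.40092044, 0.00937775]), 'finger_force': 58.3131068944931, 'width': 24.430644968080248}
```

View pics/w3.png

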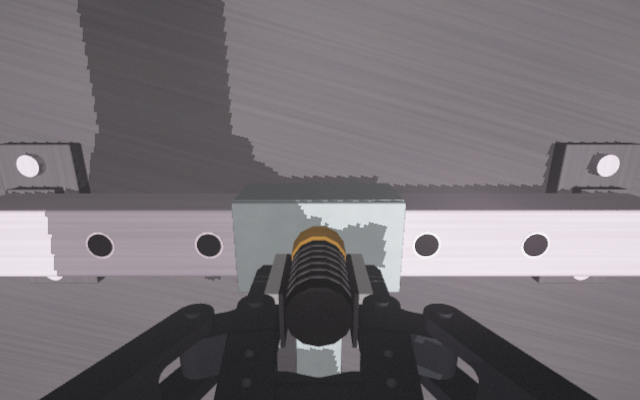

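The knob is gripped centrally, with the brass bush still visible at (318,238). Next I pull it up.

>>> arm_command --commands '[{"tx": 0,"ty": 0,"tz": -0.005,"ax": 0,"ay": 0,"az": 0,"claw": 1},{"tx": 0,"ty": 0,"tz": -0.005,"ax": 0,"ay": 0,"az": 0,"claw": 1},{"tx": 0,"ty": 0,"tz": -0.005,"ax": 0,"ay": 0,"az": 0,"claw": 1},{"tx": 0,"ty": 0,"tz": -0.005,"ax": 0,"ay": 0,"az": 0,"claw": 1},{"tx": 0,"ty": 0,"tz": 0,"ax": 0,"ay": 0,"az": 0,"claw": 1},{"tx": 0,"ty": 0,"tz": 0,"ax": 0,"ay": 0,"az": 0,"claw": 1},{"tx": 0,"ty": 0,"tz": 0,"ax": 0,"ay": 0,"az": 0,"claw": 1}]' --grip_force 80

```text
time_s: 4.45
position: [459.4, -47.7, 122.8]
eef_rot: [-3.141, 0.002, -2.883]
wrist_force: [4.1, -0.7, 2.6]
width: 24.3
finger_force: 78.7
```

```bash
python3 - <<'E'
from h import *
c=env.get_calibration("wrist");cv2.imwrite("pics/w4.png",env.camera("wrist")[:,:,::-1]);s=env.sense();print(s["position"],s["wrist_force"])
E
```

```text
[459.38186408 -47.65910109 122.69457766] [4.5161205  0.22269271 3.42164965]
```

View pics/w4.png

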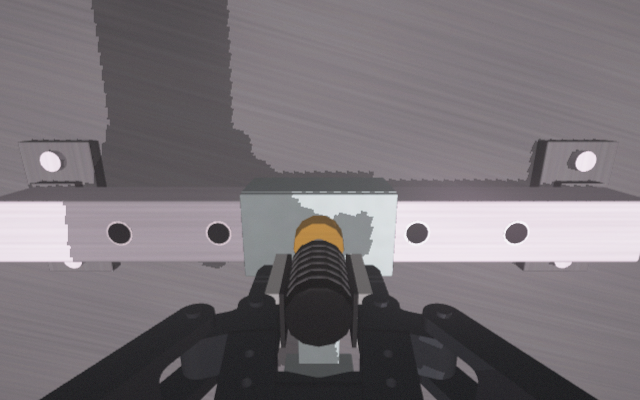

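The knob rose 19 mm and more of the bush now shows, so the pin is clear. Next I slide towards the vice.

>>> arm_command --commands '[{"tx": 0,"ty": 0.006,"tz": 0,"ax": 0,"ay": 0,"az": 0,"claw": 1},{"tx": 0,"ty": 0.006,"tz": 0,"ax": 0,"ay": 0,"az": 0,"claw": 1},{"tx": 0,"ty": 0.006,"tz": 0,"ax": 0,"ay": 0,"az": 0,"claw": 1},{"tx": 0,"ty": 0.006,"tz": 0,"ax": 0,"ay": 0,"az": 0,"claw": 1},{"tx": 0,"ty": 0.006,"tz": 0,"ax": 0,"ay": 0,"az": 0,"claw": 1},{"tx": 0,"ty": 0.006,"tz": 0,"ax": 0,"ay": 0,"az": 0,"claw": 1},{"tx": 0,"ty": 0.006,"tz": 0,"ax": 0,"ay": 0,"az": 0,"claw": 1},{"tx": 0,"ty": 0.006,"tz": 0,"ax": 0,"ay": 0,"az": 0,"claw": 1},{"tx": 0,"ty": 0.006,"tz": 0,"ax": 0,"ay": 0,"az": 0,"claw": 1},{"tx": 0,"ty": 0.006,"tz": 0,"ax": 0,"ay": 0,"az": 0,"claw": 1},{"tx": 0,"ty": 0,"tz": 0,"ax": 0,"ay": 0,"az": 0,"claw": 1},{"tx": 0,"ty": 0,"tz": 0,"ax": 0,"ay": 0,"az": 0,"claw": 1},{"tx": 0,"ty": 0,"tz": 0,"ax": 0,"ay": 0,"az": 0,"claw": 1}]'

```text
time_s: 5.8
position: [443.8, 11.0, 122.5]
eef_rot: [3.141, 0.001, -2.883]
wrist_force: [4.3, 3.6, 3.0]
width: 24.6
finger_force: 79.0
```

```bash
python3 - <<'E'
from h import *
c=env.get_calibration("wrist");cv2.imwrite("pics/w5.png",env.camera("wrist")[:,:,::-1]);s=env.sense();print(s["time_s"],s["position"],s["wrist_force"],s["eef_rot"])
t=np.array([-.2557,.9668]);print("slid",(s["position"][:2]-[459.5,-47.65])@t)
E
```

```text
5.85 [443.85603893  11.01599649 122.50892371] [4.10270629 2.82635486 2.94061724] [ 3.14097430e+00  1.26469733e-03 -2.88288665e+00]
slid 60.71844625513686
```

View pics/w5.png

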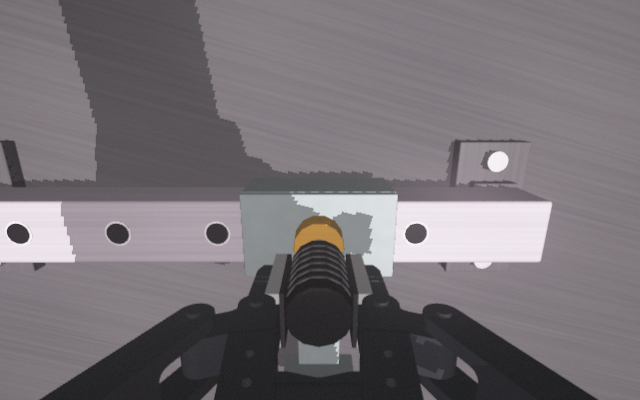

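The section slid 60.7 mm, and the holes at (217,233) and (416,233) sit symmetrically again. Now I push the plunger down.

>>> arm_command --commands '[{"tx": 0,"ty": 0,"tz": 0.004,"ax": 0,"ay": 0,"az": 0,"claw": 1},{"tx": 0,"ty": 0,"tz": 0.004,"ax": 0,"ay": 0,"az": 0,"claw": 1},{"tx": 0,"ty": 0,"tz": 0.004,"ax": 0,"ay": 0,"az": 0,"claw": 1},{"tx": 0,"ty": 0,"tz": 0.004,"ax": 0,"ay": 0,"az": 0,"claw": 1},{"tx": 0,"ty": 0,"tz": 0.004,"ax": 0,"ay": 0,"az": 0,"claw": 1},{"tx": 0,"ty": 0,"tz": 0,"ax": 0,"ay": 0,"az": 0,"claw": 1},{"tx": 0,"ty": 0,"tz": 0,"ax": 0,"ay": 0,"az": 0,"claw": 1},{"tx": 0,"ty": 0,"tz": 0,"ax": 0,"ay": 0,"az": 0,"claw": 1}]'

```text
time_s: 6.65
position: [444.1, 10.7, 103.7]
eef_rot: [3.141, 0.002, -2.883]
wrist_force: [-1.2, 2.0, 23.8]
width: 24.3
finger_force: 82.2
```

>>> arm_command --commands '[{"tx": 0,"ty": 0,"tz": 0,"ax": 0,"ay": 0,"az": 0,"claw": 1},{"tx": 0,"ty": 0,"tz": 0,"ax": 0,"ay": 0,"az": 0,"claw": 1},{"tx": 0,"ty": 0,"tz": 0,"ax": 0,"ay": 0,"az": 0,"claw": 1},{"tx": 0,"ty": 0,"tz": 0,"ax": 0,"ay": 0,"az": 0,"claw": 1},{"tx": 0,"ty": 0,"tz": 0,"ax": 0,"ay": 0,"az": 0,"claw": 1}]'

```text
time_s: 7.15
position: [444.1, 10.7, 103.6]
eef_rot: [3.141, 0.002, -2.883]
wrist_force: [-1.2, 1.5, 22.6]
width: 24.4
finger_force: 82.2
```

```bash
python3 - <<'E'
from h import *
cv2.imwrite("pics/w6.png",env.camera("wrist")[:,:,::-1]);s=env.sense();print(s["time_s"],s["position"],s["wrist_force"],s["width"],s["finger_force"])
E
```

```text
7.2 [444.06125576  10.68025592 103.6314358 ] [-0.61275964  2.02575736 22.66633262] 24.09592797157356 82.15893030166626
```

View pics/w6.png

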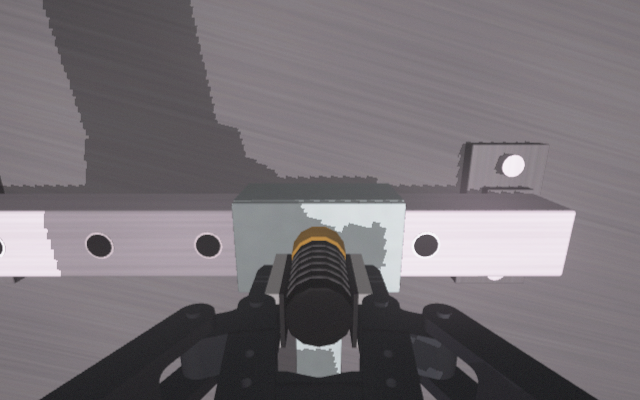

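The knob sits on the bush just as it did at the start (brass band at (318,238)), one hole further along and held down with about 22 N.

```bash
python3 -c "
from plant import env
print(env.finish_job())"
```

```text
the job is handed in; nothing more can be done
None
```

The work rest is one hole nearer the vice with the plunger home; the gripper still holds the knob and presses it down with about 22 N (over twice the kilogram asked for), and the job was handed in after about 7 s, with no verdict returned.

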